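# Show a bottle against the sprung screen of an inspection viewer

### The arm

A 7-joint arm with a two-finger parallel gripper is mounted at the origin on the work surface. World frame = base frame: x ahead of the robot, y to its left, z up, the work surface at z = 0. Lengths are in m, angles in rad, forces in N, time in s.
With the tool pointing down it reaches from about 0.4 to 0.85 m from the base axis. Payload 4.5 kg.
Tool frame: the origin (TCP) lies at the very end of the fingers, on their centre line; the grasp point (between the pads) lies 19 mm behind it; z points along the fingers, y is the line along which they close (so a half turn about z gives the same grasp; the last joint's range is limited). The gripper opens to 88 mm and grips with 3 to 60 N. Pads are 18 mm wide; open, the fingers measure 123 mm over their backs; the gripper's body (75 mm by 187 mm) begins 45 mm behind the grasp point.
Start: joints at [-1.082, 0.689, -0.195, 1.565, 0.157, 0.902, -0.215], TCP at [0.275, 0.562, 0.218] pointing down, gripper open.
Joint ranges: [-3.01, 3.01], [-0.46, 2.08], [-1.47, 1.51], [0.13, 2.56], [-1, 4.14], [0.04, 2.09], [-2.66, 2.66]. Speed limits (rad/s): [2.57, 2.57, 3.14, 3.14, 3.14, 3.14, 3.14].

### API

Orientations are given as a unit quaternion [x, y, z, w].
In Python, from plant import r gives the robot as it stands. The module is installed in compiled form; this text tells all that it offers.
- The arm moves only by the tool step_arm, never from a script. Its argument "increments" is a list of rows, each a list of 2 entries, a list of its own where there are three numbers: the shift along the world's x, y, z in cm, then the turn, a rotation vector about the world's x, y, z in degrees. A call has exactly 10 rows; each row shifts and turns the commanded pose from where the row before left it; what a row does not reach is not made up. A row lasts 1/10 s, in which the tool goes at most 50 mm and 8.59 degrees, less where a joint would pass 70% of its speed; a pose out of reach is approached as far as the arm can. A call is refused whole if a number of a shift passes 5 or a number of a turn 8.59, either way. A call with a gripper value outside its range is refused whole. "fingers" is the opening, from 0 (shut) to 1 (fully open), set as the call begins (left out, the last holds). The fingers move at their own pace and stop on an object; "grip_force" is the grip in N (left out, the last holds). Time passes only in rows, so rows that do not move let the fingers close, or fill a call up. It gives the time, the measured TCP pose, the force, the opening and the grip force at its end, in the units of the state.
- r.get_state(): the state, without advancing time (a new reading comes with each control period).
- r.snapshot(name): name is "side" or "top" or "wrist"; returns (picture, depth): 400x640x3 uint8, red, green, blue; 400x640 float32, m along the optical axis (not along the pixel's ray), 0 where there is no reading.
- r.calibration(name): a dict with "fov_y" (degrees; the focal length in pixels is half the picture's height over the tangent of half this angle, whatever the lens; pixels are square), "cx", "cy" (the principal point, pixels), "R" (3x3) and "t" (3): a world point X has camera coordinates R X + t. Camera axes: x right, y down, z forward; pixel columns grow to the right and rows downward; lengths in m; the calibration is good to about 2 mm. A picture is of the moment at which its call begins: read the wrist's pose just before it. calibration takes no time and is no camera call; for the wrist camera it gives the pose at the moment of the call.
- r.finish_job(): hands the job in; it is judged then, once.
The state is a dict: "clock": time; "q": joint angles; "qd": joint speeds; "joint_torque": joint torques, N m; "tool_pos": TCP position; "eef_rot": TCP orientation; "contact_force": force on the tool from outside, world axes, zero at the start; "moment": the same for the moment, N m; "opening": opening from 0.0 (shut) to 1.0 (fully open); "finger_force": force on a finger pad.
Only numpy, scipy, OpenCV 4.12 (cv2) and the standard library are available. Lean on these libraries where they do the work, as an engineer would, in place of code of your own. Each camera call takes 0.05 s, during which the arm holds its last target. There are 200 camera calls.

### The job

Stand the amber bottle upright in the middle of the viewer's small black pedestal and let go of it, then pull the sprung white screen out by its blue handle until its yellow pointer lines up with the red mark, and keep it there: finish while still holding the handle, with the bottle still standing on the pedestal. Do not tip the amber bottle over, and leave the green bottle, the white jar and the carton where they are.

Things in the scene. Friction and masses are not known exactly. Their poses are not given: they have to be found in the camera images.
- amber_bottle: Closed bottle of clear amber (brown) glass with a gold cap and no label, about 0.2 kg: 105 mm tall, straight round body 50 mm in diameter for the lower 60 mm, then a sloping shoulder, a neck, and from 89 mm up the cap, 24 mm in diameter. Origin: centre of its underside; z along its height. It starts standing on the work surface.
- green_bottle: Bystander: bottle of the same shape and size in green glass with a white cap and paper label, standing on the work surface. Origin: centre of its underside.
- white_jar: Bystander: white plastic jar with a blue lid, 60 mm in diameter, 85 mm tall, standing on the work surface. Origin: centre of its underside.
- carton: Bystander: white medicine carton with a green band, 55 x 120 x 75 mm (x, y, z). Origin: centre of its underside.
- viewer: The inspection viewer, fixed to the table: grey base plate 320 x 210 x 12 mm (x, y, z; its middle is 5 mm to +y of the origin). Origin under the plate, on the table; z up, x along the rail; the screen is pulled out to the viewer's -x, roughly towards the robot. The sprung carriage is an aluminium bar 20 mm wide at y = +45 mm, its top 32 mm above the table.
- screen (a point): Middle of the top edge of the white upright screen on the carriage: 130 mm long along the viewer's x, 4 mm thick, its top 150 mm above the table; home at viewer frame (55, 45, 150) mm. Moves with the carriage. Axes as the viewer's.
- pedestal_top (a point): Centre of the top of the pedestal, a black disc 40 mm in diameter on a thin steel post; the top is 60 mm above the table. Viewer frame: (-20, -60, 60) mm. Behind it, at viewer (142, -60) mm, is a fixed white lamp head, 28 x 80 mm in plan, its top 127 mm above the table. Axes as the viewer's.
- carriage (a joint): How far the sprung screen carriage is pulled out, in m: 0 is home (the start), positive is pulled out along the viewer's -x, end stop at 0.12. A spring pulls it home always: about 3 N at home, 80 N/m more (about 10 N at 0.085). It slides home as soon as it is let go.
- handle (a point): Middle of the top edge of the blue handle: an upright tab 12 mm thick along the viewer's x, 40 mm wide along its y, its top 92 mm above the table, standing 60 mm above the carriage bar; free on all sides to be pinched from above across its thickness. Moves with the carriage; home at viewer frame (-110, 45, 92) mm. Axes as the viewer's.
- pointer (a point): Tip of the yellow pointer on the carriage, at viewer frame (50, 77, 36) mm when home; moves with the carriage and points to viewer +y. Axes as the viewer's.
- red_mark (a point): Near end of the red line on top of the small white block beside the rail: the line is 4 mm wide along the viewer's x and 36 mm above the table. The block does not move in a run; it stands where the pointer comes level with it after 50 to 85 mm of pull. Axes as the viewer's: the pointer is at the mark when its x in this frame is 0.

How it is judged:
By the outcome, as a careful person would: the job done as asked, in the order asked, and still so for the second after the job is handed in, while the arm keeps its last pose, push and grip.
It also fails if it takes over 53 s, if anything falls off the work surface, if the arm or the gripper's body presses on something with over 40 N, if the wrist force passes 120 N, or if a joint passes its speed limit or range.

## Working session

There is one attempt and no reset: what is moved stays moved. The work goes in short steps, Python scripts to look and compute and a tool call to move; the robot and the scene stay as the last step left them, time stands still between calls to the robot, and variables do not carry over. Pictures are saved under pics/ and viewed, at most 10 in all, crops included, and the job is handed in when it is done.

Besides the shell and the picture viewer there is one more tool, called after "Call:" as name([rows], argument=value, ...), one row to a line, values as JSON. step_arm: Moves the arm, as the interface text tells. Its arguments: {"type":"object","properties":{"increments":{"type":"array","items":{"type":"array"}},"fingers":{"type":"number"},"grip_force":{"type":"number"}},"required":["increments"]}

```bash
mkdir -p pics
cat > h.py <<'E'
import numpy as np, cv2
from plant import r
def snap(n, fn=None):
    c=r.calibration(n); p,d=r.snapshot(n)
    if fn: cv2.imwrite('pics/'+fn,p[:,:,::-1])
    f=200/np.tan(np.radians(c['fov_y'])/2)
    v,u=np.mgrid[0:400,0:640]
    C=np.stack([(u-c['cx'])/f*d,(v-c['cy'])/f*d,d],-1)
    W=(C-np.array(c['t']))@np.array(c['R'])
    W[d<=0]=np.nan
    return p,d,W,c
E
python3 - <<'E'
from h import *
for n in('side','top'):
    p,d,W,c=snap(n,n+'1.png'); np.savez(n+'1.npz',p=p,d=d,W=W); print(n,c, (d<=0).sum())
print(r.get_state())
E
```

```text
side {'fov_y': 44.230657104154076, 'cx': 326.9754085262879, 'cy': 200.18953718469905, 'R': array([[ 0.86818232, -0.49610549,  0.01178129],
       [-0.30527786, -0.55265082, -0.77548856],
       [ 0.39123507,  0.66966889, -0.63125169]]), 't': array([-0.47988275,  0.26829051,  1.24141702])} 1078
top {'fov_y': 52.63051442116203, 'cx': 319.5076277484468, 'cy': 198.2357854773211, 'R': array([[ 0.00790279, -0.99989862, -0.01184479],
       [-0.99050118, -0.0062013 , -0.13736428],
       [ 0.1372769 ,  0.01281784, -0.99044977]]), 't': array([0.04808101, 0.61098364, 1.0995618 ])} 995
{'clock': 0.1, 'q': array([-1.08219221,  0.68990799, -0.19450116,  1.56623708,  0.15733166,
        0.90253441, -0.21510083]), 'qd': array([ 1.22254546e-03, -2.82164509e-03, -4.61233502e-04, -3.16826090e-03,
       -4.42530485e-04, -3.54985354e-05, -1.05168803e-03]), 'joint_torque': array([-3.07676441e-03, -5.28494632e+01, -1.27131779e+00, -1.53836095e+01,
       -5.25413838e-02,  2.04245589e-03,  4.39670350e-05]), 'tool_pos': array([0.27434557, 0.56088603, 0.21708568]), 'eef_rot': array([ 2.25408099e-01,  9.74264067e-01, -8.39758793e-04, -1.10076891e-04]), 'contact_force': array([-0.34705393, -0.14556857, -0.97798032]), 'moment': array([ 0.01161872,  0.00436369, -0.03820184]), 'finger_force': 0.0, 'opening': 1.0014456288336933}
```

View pics/top1.png

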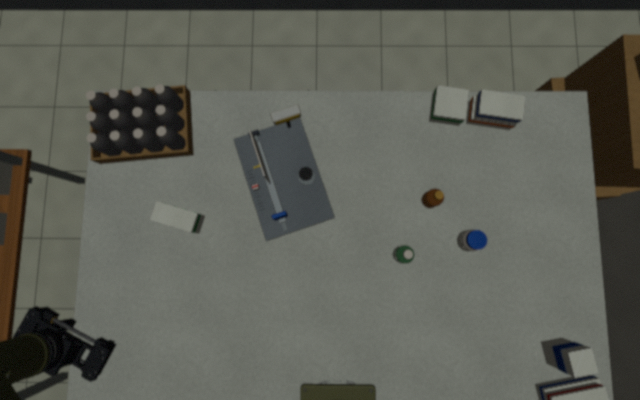

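View pics/side1.png

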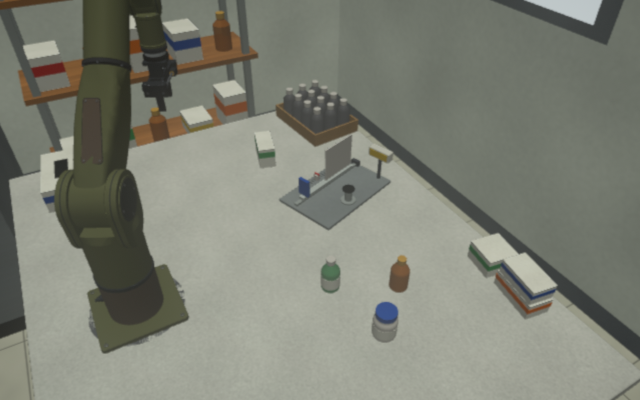

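Top view: amber bottle at (433,198), green (403,254), jar (473,240), pedestal (306,173), handle (279,215), plate corners about (236,140), (302,118), (334,216), (267,240). The side view agrees, and nothing stands between the robot and these things.

```bash
cat >> h.py <<'E'
def ray(c,u,v,z):
    f=200/np.tan(np.radians(c['fov_y'])/2); R=np.array(c['R']);t=np.array(c['t'])
    o=-R.T@t; dd=R.T@np.array([(u-c['cx'])/f,(v-c['cy'])/f,1]); return o+dd*(z-o[2])/dd[2]
def proj(c,X):
    f=200/np.tan(np.radians(c['fov_y'])/2); q=np.array(c['R'])@X+np.array(c['t']); return f*q[:2]/q[2]+[c['cx'],c['cy']]
E
python3 - <<'E'
from h import *
c=r.calibration('top'); z=np.load('top1.npz');p=z['p'];W=z['W']
for n,u,v,h in [('ped',306,173,.06),('handle',279,215,.092),('c1',236,140,.012),('c2',302,118,.012),('c3',334,216,.012),('c4',267,240,.012),('ambercap',436,196,.105),('green',405,254,.105),('jar',475,240,.085)]:
    print(n,ray(c,u,v,h).round(4), W[v,u].round(4))
print('tablez',np.nanmedian(W[280:300,300:500,2]))
# blobs by height
for n,(u0,u1,v0,v1) in dict(amber=(415,455,178,215),green=(385,425,238,270),jar=(450,495,222,258)).items():
    w=W[v0:v1,u0:u1].reshape(-1,3); m=w[:,2]>.03; print(n,m.sum(),np.nanmin(w[m],0).round(3),np.nanmax(w[m],0).round(3),np.median(w[w[:,2]>.085],0) )
# plate fit
w=W[100:250,220:350]; m=(abs(w[...,2]-.012)<.006)&(p[100:250,220:350].max(-1)<125); 
m=cv2.morphologyEx(m.astype('uint8'),cv2.MORPH_OPEN,np.ones((3,3)))
pts=w[m>0][:,:2].astype('f4'); print(len(pts),cv2.minAreaRect(pts))
E
```

```text
ped [0.6794 0.0906 0.06  ] [0.6789 0.0905 0.0626]
handle [0.5576 0.1603 0.092 ] [0.5574 0.1601 0.0935]
c1 [0.7877 0.3019 0.012 ] [0.7857 0.3003 0.019 ]
c2 [0.8562 0.107  0.012 ] [0.8588 0.1074 0.0046]
c3 [0.5634 0.0106 0.012 ] [0.5637 0.0106 0.0096]
c4 [0.4932 0.2022 0.012 ] [0.4931 0.2018 0.0151]
ambercap [ 0.6099 -0.2583  0.105 ] [ 0.6091 -0.2568  0.1103]
green [ 0.4564 -0.1728  0.105 ] [ 0.4563 -0.1726  0.1063]
jar [ 0.4949 -0.3638  0.085 ] [ 0.4948 -0.3633  0.0864]
tablez 0.0011028157109756178
amber 310 [ 0.588 -0.287  0.03 ] [ 0.635 -0.241  0.11 ] [ 0.6124872  -0.2638306   0.10510041]
green 301 [ 0.432 -0.203  0.03 ] [ 0.481 -0.155  0.11 ] [ 0.45634797 -0.17782365  0.10548505]
jar 496 [ 0.466 -0.396  0.03 ] [ 0.524 -0.338  0.092] [ 0.49503376 -0.36781262  0.08688484]
6358 ((0.6756102442741394, 0.1602892279624939), (0.32017824053764343, 0.21131925284862518), 19.291446685791016)
```

Call:
step_arm([
  [[1.3, -3.3, 0], [0, 0, -2.25]],
  [[1.3, -3.3, 0], [0, 0, -2.25]],
  [[1.3, -3.3, 0], [0, 0, -2.25]],
  [[1.3, -3.3, 0], [0, 0, -2.25]],
  [[1.3, -3.3, 0], [0, 0, -2.25]],
  [[1.3, -3.3, 0], [0, 0, -2.25]],
  [[1.3, -3.3, 0], [0, 0, -2.25]],
  [[1.3, -3.3, 0], [0, 0, -2.25]],
  [[1.3, -3.3, 0], [0, 0, -2.25]],
  [[1.3, -3.3, 0], [0, 0, -2.25]],
], fingers=1)

```text
clock: 1.1
tool_pos: [0.4047, 0.23, 0.2177]
eef_rot: [0.412, 0.911, -0.0, -0.0]
contact_force: [1.2, -0.7, -0.4]
opening: 0.999
finger_force: 0.0
```

Call:
step_arm([
  [[1.3, -3.3, 0], [0, 0, -2.25]],
  [[1.3, -3.3, 0], [0, 0, -2.25]],
  [[1.3, -3.3, 0], [0, 0, -2.25]],
  [[1.3, -3.3, 0], [0, 0, -2.25]],
  [[1.3, -3.3, 0], [0, 0, -2.25]],
  [[1.3, -3.3, 0], [0, 0, -2.25]],
  [[1.3, -3.3, 0], [0, 0, -2.25]],
  [[1.3, -3.3, 0], [0, 0, -2.25]],
  [[1.3, -3.3, 0], [0, 0, -2.25]],
  [[1.3, -3.3, 0], [0, 0, -2.25]],
])

```text
clock: 2.1
tool_pos: [0.5346, -0.0999, 0.2176]
eef_rot: [0.582, 0.813, -0.0, -0.0]
contact_force: [0.4, 0.1, -0.3]
opening: 1.001
finger_force: 0.0
```

Call:
step_arm([
  [[1.3, -3.3, 0], [0, 0, 0]],
  [[1.3, -3.3, 0], [0, 0, 0]],
  [[1.3, -3.3, 0], [0, 0, 0]],
  [[1.3, -3.0, 0], [0, 0, 0]],
  [[1.3, -2, 0], [0, 0, 0]],
  [[0.5, -1, 0], [0, 0, 0]],
  [[0, 0, 0], [0, 0, 0]],
  [[0, 0, 0], [0, 0, 0]],
  [[0, 0, 0], [0, 0, 0]],
  [[0, 0, 0], [0, 0, 0]],
])

```text
clock: 3.1
tool_pos: [0.6044, -0.256, 0.2181]
eef_rot: [0.58, 0.814, 0.0, -0.0]
contact_force: [-0.4, 0.0, -0.4]
opening: 1.003
finger_force: 0.0
```

Run:
```python
from h import *
p,d,W,c=snap('wrist','wrist1.png'); np.savez('wrist1.npz',p=p,d=d,W=W)
s=r.get_state();print({k:np.round(s[k],4) for k in('clock','tool_pos','eef_rot','q','contact_force')})
m=(W[...,2]>.09)&(W[...,2]<.115)&(abs(W[...,0]-.612)<.05)&(abs(W[...,1]+.264)<.05)
print(m.sum(),np.nanmedian(W[m],0),np.nanmin(W[m],0),np.nanmax(W[m],0)); print('tcp px',proj(c,s['tool_pos']))
```

```text
{'clock': np.float64(3.15), 'tool_pos': array([ 0.6045, -0.2563,  0.2181]), 'eef_rot': array([ 5.805e-01,  8.143e-01,  2.000e-04, -2.000e-04]), 'q': array([ 0.3627,  0.7293, -0.0603,  1.4649,  0.0488,  0.949 ,  0.6213]), 'contact_force': array([0.9291, 0.1341, 0.0441])}
482 [ 0.61554157 -0.26383706  0.10541427] [ 0.60441335 -0.27733486  0.09160423] [ 0.62769537 -0.25391988  0.10750745]
tcp px [319.05252942 242.7727914 ]
```

View pics/wrist1.png

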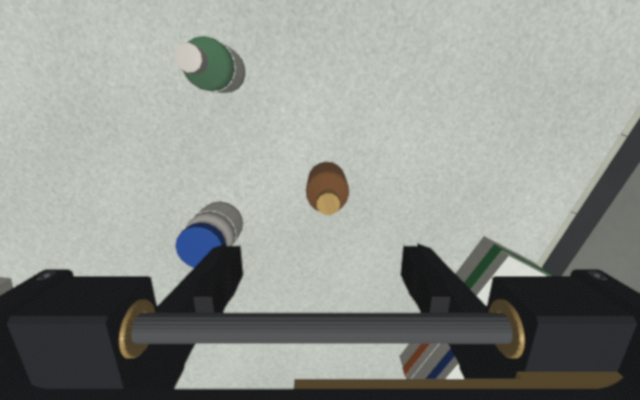

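Wrist view: amber cap at (328,203), between the open fingers; jar and green bottle are clear of the fingers. Cap centre measured at about (0.615, -0.265), z 0.105.

Call:
step_arm([
  [[0.5, -0.4, 0], [0, 0, 0]],
  [[0.5, -0.4, -1], [0, 0, 0]],
  [[0, 0, -2], [0, 0, 0]],
  [[0, 0, -3], [0, 0, 0]],
  [[0, 0, -3], [0, 0, 0]],
  [[0, 0, -3], [0, 0, 0]],
  [[0, 0, -3], [0, 0, 0]],
  [[0, 0, -1.5], [0, 0, 0]],
  [[0, 0, -0.7], [0, 0, 0]],
  [[0, 0, 0], [0, 0, 0]],
])

```text
clock: 4.15
tool_pos: [0.6145, -0.2656, 0.0452]
eef_rot: [0.581, 0.814, -0.0, -0.0]
contact_force: [0.2, 0.1, 0.4]
opening: 1.002
finger_force: 0.0
```

Call:
step_arm([
  [[0, 0, 0], [0, 0, 0]],
  [[0, 0, 0], [0, 0, 0]],
  [[0, 0, 0], [0, 0, 0]],
  [[0, 0, 0], [0, 0, 0]],
  [[0, 0, 0], [0, 0, 0]],
  [[0, 0, 0], [0, 0, 0]],
  [[0, 0, 0], [0, 0, 0]],
  [[0, 0, 0], [0, 0, 0]],
  [[0, 0, 0], [0, 0, 0]],
  [[0, 0, 0], [0, 0, 0]],
], fingers=0, grip_force=25)

```text
clock: 5.15
tool_pos: [0.6146, -0.2656, 0.0459]
eef_rot: [0.581, 0.814, -0.0, 0.0]
contact_force: [0.0, -0.1, 1.1]
opening: 0.501
finger_force: 22.6
```

Run:
```python
from h import *
p,d,W,c=snap('wrist'); p2,d2,W2,c2=snap('side')
u,v=proj(c2,np.array([.6146,-.2656,.06])).astype(int); print(u,v)
a=cv2.resize(p2[v-45:v+35,u-50:u+50],(600,480),interpolation=cv2.INTER_CUBIC)
b=cv2.resize(p,(200,125)); 
cv2.imwrite('pics/g.png',np.vstack([a,cv2.copyMakeBorder(b,0,0,0,400,0)])[:,:,::-1][:600])
```

```text
399 270
```

View pics/g.png

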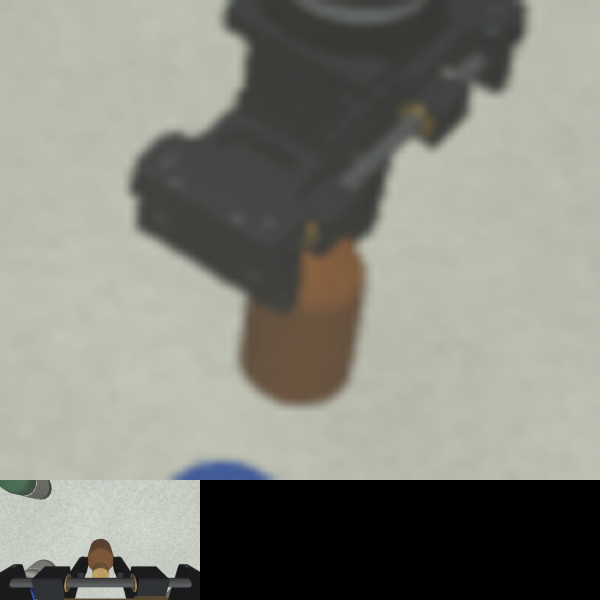

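The bottle stands upright in the grip, with the fingertips just below the shoulder line. I test it with a tiny lift.

Call:
step_arm([
  [[0, 0, 0.2], [0, 0, 0]],
  [[0, 0, 0.2], [0, 0, 0]],
  [[0, 0, 0.2], [0, 0, 0]],
  [[0, 0, 0.2], [0, 0, 0]],
  [[0, 0, 0], [0, 0, 0]],
  [[0, 0, 0], [0, 0, 0]],
  [[0, 0, 0], [0, 0, 0]],
  [[0, 0, 0], [0, 0, 0]],
  [[0, 0, 0], [0, 0, 0]],
  [[0, 0, 0], [0, 0, 0]],
])

```text
clock: 6.25
tool_pos: [0.6145, -0.2655, 0.0538]
eef_rot: [0.581, 0.814, 0.0, -0.0]
contact_force: [0.1, 0.2, -2.0]
opening: 0.496
finger_force: 22.0
```

Run:
```python
from h import *
p2,d2,W2,c2=snap('side')
for k in range(2):
    if k: p2,d2,W2,c2=snap('side')
    a=p2[215:310,340:460].astype(int); m=(a[...,0]-a[...,2]>25)&(a[...,0]>60)&(a[...,0]<170)
    w=W2[215:310,340:460][m]; print(m.sum(),np.nanpercentile(w,[1,50,99],axis=0).round(4)); yy,xx=np.nonzero(m);print(yy.max()+215,xx.min()+340,xx.max()+340)
print(proj(c2,np.array([.6146,-.2656,.0])),proj(c2,np.array([.6146,-.2656,.01])))
s=r.get_state();print(s['opening'],s['finger_force'],s['contact_force'],s['tool_pos'])
```

```text
382 [[ 0.5748 -0.3089  0.0117]
 [ 0.6042 -0.2842  0.0553]
 [ 0.656  -0.2562  0.1577]]
289 390 420
387 [[ 0.5747 -0.3115  0.0131]
 [ 0.6045 -0.2839  0.0558]
 [ 0.6568 -0.256   0.1591]]
289 390 420
[396.97533009 286.03486494] [397.3605203  283.51133661]
0.49612567764075355 21.96881318871192 [ 0.16062214  0.08776588 -2.23179048] [ 0.6145217  -0.26546821  0.05380707]
```

Call:
step_arm([
  [[0, 0, 0.2], [0, 0, 0]],
  [[0, 0, 0.4], [0, 0, 0]],
  [[0, 0, 0.4], [0, 0, 0]],
  [[0, 0, 0.2], [0, 0, 0]],
  [[0, 0, 0], [0, 0, 0]],
  [[0, 0, 0], [0, 0, 0]],
  [[0, 0, 0], [0, 0, 0]],
  [[0, 0, 0], [0, 0, 0]],
  [[0, 0, 0], [0, 0, 0]],
  [[0, 0, 0], [0, 0, 0]],
])

```text
clock: 7.35
tool_pos: [0.6145, -0.2655, 0.0657]
eef_rot: [0.581, 0.814, 0.0, -0.0]
contact_force: [-0.5, 1.0, -1.3]
opening: 0.495
finger_force: 22.0
```

Run:
```python
from h import *
o=[]
for k in range(4):
    p2,d2,W2,c2=snap('side'); s=r.get_state(); o.append((round(s['opening'],4),round(s['finger_force'],1),s['contact_force'].round(1)))
print(o,s['moment'],s['tool_pos'])
a=p2[210:310,335:460].astype(int); m=(a[...,0]-a[...,2]>25)&(a[...,0]>60)&(a[...,0]<170); yy,xx=np.nonzero(m);print(yy.max()+210,xx.min()+335,xx.max()+335)
cv2.imwrite('pics/g2.png',cv2.resize(p2[215:305,340:460],(720,540),interpolation=cv2.INTER_CUBIC)[:,:,::-1])
```

```text
[(0.494, 22.0, array([-0.3,  0.6, -1.6])), (0.4963, 22.0, array([-0.1,  0.4, -1.8])), (0.4975, 22.0, array([-0.3, -0.3, -1.8])), (0.4989, 22.0, array([ 0.1,  0.1, -1.3]))] [-0.07127798  0.08376782  0.04009602] [ 0.61453126 -0.26549443  0.06582222]
286 390 421
```

View pics/g2.png

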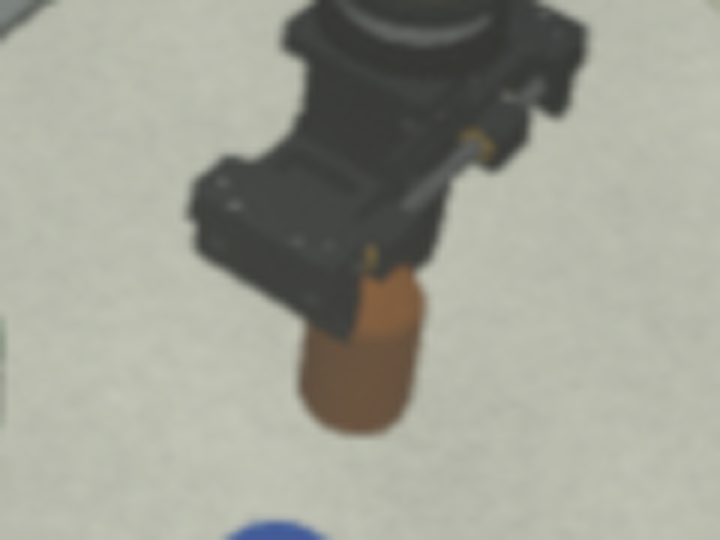

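The bottle hangs upright (base at about (360,430)), with no creep in the opening. I carry it to the pedestal.

Call:
step_arm([
  [[0, 0, 0.5], [0, 0, 0]],
  [[0, 0, 1], [0, 0, 0]],
  [[0, 0, 1.5], [0, 0, 0]],
  [[0, 0.3, 1.5], [0, 0, 0]],
  [[0.2, 0.6, 1.5], [0, 0, 0]],
  [[0.3, 1, 1.5], [0, 0, 0]],
  [[0.3, 1.5, 1.5], [0, 0, 0]],
  [[0.4, 2, 1], [0, 0, 0]],
  [[0.4, 2.3, 0], [0, 0, 0]],
  [[0.4, 2.3, 0], [0, 0, 0]],
])

```text
clock: 8.55
tool_pos: [0.6353, -0.1627, 0.1672]
eef_rot: [0.581, 0.814, 0.001, 0.0]
contact_force: [-0.0, 0.4, -1.4]
opening: 0.497
finger_force: 22.0
```

Call:
step_arm([
  [[0.4, 2.4, 0], [0, 0, 0]],
  [[0.4, 2.4, 0], [0, 0, 0]],
  [[0.4, 2.4, 0], [0, 0, 0]],
  [[0.4, 2.4, 0], [0, 0, 0]],
  [[0.4, 2.4, 0], [0, 0, 0]],
  [[0.4, 2.4, 0], [0, 0, 0]],
  [[0.4, 2.4, 0], [0, 0, 0]],
  [[0.4, 2.2, 0], [0, 0, 0]],
  [[0.4, 1.8, 0], [0, 0, 0]],
  [[0.3, 1.3, 0], [0, 0, 0]],
])

```text
clock: 9.55
tool_pos: [0.6736, 0.0588, 0.1664]
eef_rot: [0.58, 0.815, 0.001, -0.0]
contact_force: [0.4, 0.4, -2.1]
opening: 0.498
finger_force: 22.0
```

Call:
step_arm([
  [[0.3, 1.0, 0], [0, 0, 0]],
  [[0.2, 0.7, 0], [0, 0, 0]],
  [[0.1, 0.5, 0], [0, 0, 0]],
  [[0, 0.3, 0], [0, 0, 0]],
  [[0, 0, 0], [0, 0, 0]],
  [[0, 0, 0], [0, 0, 0]],
  [[0, 0, 0], [0, 0, 0]],
  [[0, 0, 0], [0, 0, 0]],
  [[0, 0, 0], [0, 0, 0]],
  [[0, 0, 0], [0, 0, 0]],
])

```text
clock: 10.55
tool_pos: [0.6795, 0.0804, 0.1659]
eef_rot: [0.581, 0.814, 0.0, 0.0]
contact_force: [-0.3, -0.2, -2.7]
opening: 0.501
finger_force: 22.0
```

Run:
```python
from h import *
p,d,W,c=snap('side'); s=r.get_state(); T=s['tool_pos']; print(s['clock'],T,s['opening'],s['contact_force'])
print('ped px',proj(c,np.array([.6785,.0915,.06])),'bottle bottom pred',proj(c,T-[0,0,.0459]))
u,v=proj(c,T-[0,0,.07]).astype(int)
w=W[v-25:v+25,u-25:u+25]; q=p[v-25:v+25,u-25:u+25].max(-1)
# pedestal disc from side depth
W0=np.load('side1.npz');w=W0['W'];m=(abs(w[...,2]-.06)<.004)&(np.hypot(w[...,0]-.6785,w[...,1]-.0915)<.035)
print(m.sum(),w[m].mean(0),w[m].min(0),w[m].max(0))
W0=np.load('top1.npz');w=W0['W'];m=(abs(w[...,2]-.06)<.007)&(np.hypot(w[...,0]-.6785,w[...,1]-.0915)<.035)
print(m.sum(),w[m].mean(0),w[m].min(0),w[m].max(0))
x0=max(u-50,0);cv2.imwrite('pics/s3.png',cv2.resize(p[v-50:v+40,x0:x0+120],(720,540),interpolation=cv2.INTER_CUBIC)[:,:,::-1]);print(x0,v-50)
p,d,W,c=snap('wrist','w3.png')
```

```text
10.6 [0.67954132 0.0804372  0.16587529] 0.49940037272156473 [ 0.0149079   0.4595841  -2.08606121]
ped px [347.71727951 188.63141381] bottle bottom pred [350.69580823 174.79246002]
81 [0.67859727 0.09104662 0.06061223] [0.65932984 0.07084229 0.05661007] [0.69784556 0.11177673 0.06322034]
158 [0.6777712  0.09256306 0.06117055] [0.65951533 0.07365274 0.05612783] [0.69715194 0.11046332 0.06570035]
300 131
```

View pics/s3.png

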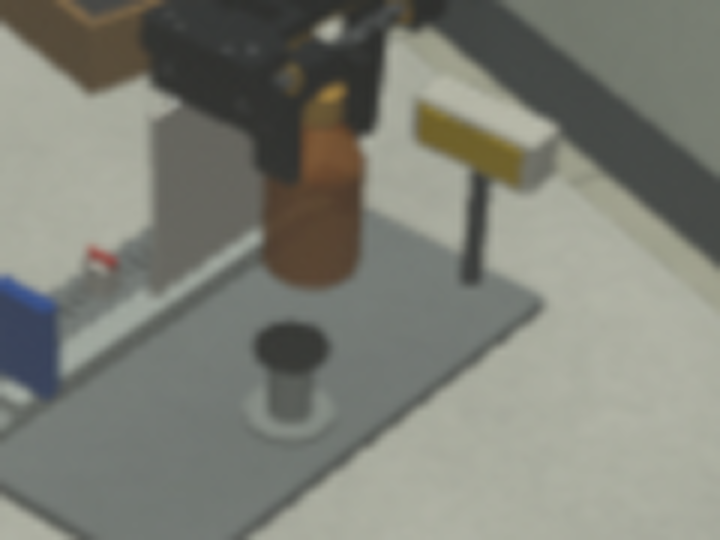

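The bottle hangs upright above and beside the pedestal disc (disc at about (291,347) in the crop); it needs roughly 11 mm in +y, then down.

Call:
step_arm([
  [[-0.1, 0.3, 0], [0, 0, 0]],
  [[0, 0.5, 0], [0, 0, 0]],
  [[0, 0.3, 0], [0, 0, 0]],
  [[0, 0, -0.8], [0, 0, 0]],
  [[0, 0, -1.2], [0, 0, 0]],
  [[0, 0, -1.5], [0, 0, 0]],
  [[0, 0, -1.2], [0, 0, 0]],
  [[0, 0, -0.6], [0, 0, 0]],
  [[0, 0, -0.2], [0, 0, 0]],
  [[0, 0, 0], [0, 0, 0]],
])

```text
clock: 11.65
tool_pos: [0.6786, 0.0914, 0.1105]
eef_rot: [0.581, 0.814, -0.0, -0.0]
contact_force: [0.6, 0.2, -2.6]
opening: 0.497
finger_force: 22.0
```

Call:
step_arm([
  [[0, 0, -0.1], [0, 0, 0]],
  [[0, 0, -0.1], [0, 0, 0]],
  [[0, 0, -0.1], [0, 0, 0]],
  [[0, 0, 0], [0, 0, 0]],
  [[0, 0, 0], [0, 0, 0]],
  [[0, 0, 0], [0, 0, 0]],
  [[0, 0, 0], [0, 0, 0]],
  [[0, 0, 0], [0, 0, 0]],
  [[0, 0, 0], [0, 0, 0]],
  [[0, 0, 0], [0, 0, 0]],
])

```text
clock: 12.65
tool_pos: [0.6785, 0.0915, 0.1078]
eef_rot: [0.581, 0.814, 0.0, 0.0]
contact_force: [-0.1, 0.6, -2.9]
opening: 0.497
finger_force: 22.0
```

Run:
```python
from h import *
p,d,W,c=snap('side'); s=r.get_state(); print(s['tool_pos'],s['contact_force'],s['moment'],s['opening'])
cv2.imwrite('pics/s4.png',cv2.resize(p[131:221,300:420],(720,540),interpolation=cv2.INTER_CUBIC)[:,:,::-1])
```

```text
[0.67851991 0.09147918 0.10784088] [ 0.3932429  -0.64239075 -2.0279605 ] [ 0.01103585  0.02503372 -0.0229241 ] 0.49989378173535737
```

View pics/s4.png

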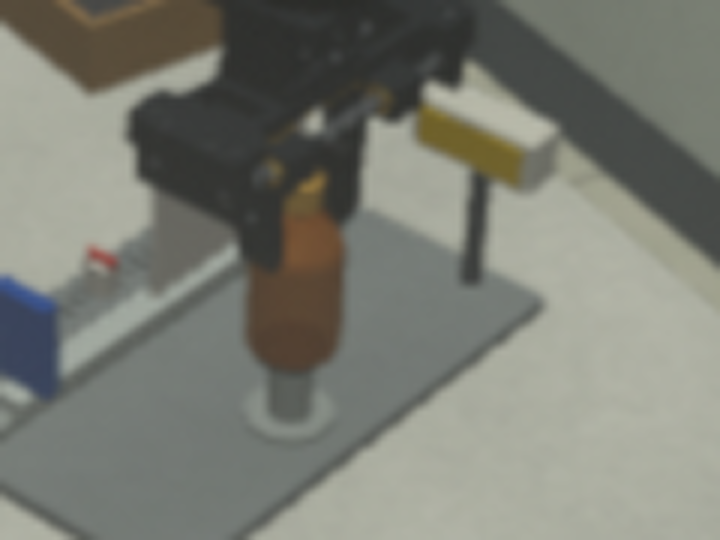

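Bottle is centred over the disc to under 1 mm (294 against 291) and just above it. I lower it gently to contact.

Call:
step_arm([
  [[0, 0, -0.05], [0, 0, 0]],
  [[0, 0, -0.05], [0, 0, 0]],
  [[0, 0, -0.05], [0, 0, 0]],
  [[0, 0, 0], [0, 0, 0]],
  [[0, 0, 0], [0, 0, 0]],
  [[0, 0, 0], [0, 0, 0]],
  [[0, 0, 0], [0, 0, 0]],
  [[0, 0, 0], [0, 0, 0]],
  [[0, 0, 0], [0, 0, 0]],
  [[0, 0, 0], [0, 0, 0]],
])

```text
clock: 13.7
tool_pos: [0.6785, 0.0915, 0.1064]
eef_rot: [0.581, 0.814, 0.0, 0.0]
contact_force: [-0.4, -0.1, -1.4]
opening: 0.497
finger_force: 22.0
```

Call:
step_arm([
  [[0, 0, -0.05], [0, 0, 0]],
  [[0, 0, -0.05], [0, 0, 0]],
  [[0, 0, 0], [0, 0, 0]],
  [[0, 0, 0], [0, 0, 0]],
  [[0, 0, 0], [0, 0, 0]],
  [[0, 0, 0], [0, 0, 0]],
  [[0, 0, 0], [0, 0, 0]],
  [[0, 0, 0], [0, 0, 0]],
  [[0, 0, 0], [0, 0, 0]],
  [[0, 0, 0], [0, 0, 0]],
])

```text
clock: 14.7
tool_pos: [0.6787, 0.0914, 0.1058]
eef_rot: [0.581, 0.814, 0.0, 0.0]
contact_force: [-0.6, -0.6, 5.2]
opening: 0.496
finger_force: 23.6
```

Call:
step_arm([
  [[0, 0, 0.02], [0, 0, 0]],
  [[0, 0, 0], [0, 0, 0]],
  [[0, 0, 0], [0, 0, 0]],
  [[0, 0, 0], [0, 0, 0]],
  [[0, 0, 0], [0, 0, 0]],
  [[0, 0, 0], [0, 0, 0]],
  [[0, 0, 0], [0, 0, 0]],
  [[0, 0, 0], [0, 0, 0]],
  [[0, 0, 0], [0, 0, 0]],
  [[0, 0, 0], [0, 0, 0]],
], fingers=0.85)

```text
clock: 15.7
tool_pos: [0.6785, 0.0915, 0.1056]
eef_rot: [0.581, 0.814, 0.0, 0.0]
contact_force: [-0.1, -0.3, -0.2]
opening: 0.852
finger_force: 0.0
```

Call:
step_arm([
  [[0, 0, 0.3], [0, 0, 0]],
  [[0, 0, 0.6], [0, 0, 0]],
  [[0, 0, 1], [0, 0, 0]],
  [[0, 0, 1.5], [0, 0, 0]],
  [[0, 0, 2], [0, 0, 0]],
  [[0, 0, 2], [0, 0, 0]],
  [[0, 0, 2], [0, 0, 0]],
  [[0, 0, 1.5], [0, 0, 0]],
  [[0, 0, 0.6], [0, 0, 0]],
  [[0, 0, 0], [0, 0, 0]],
])

```text
clock: 16.7
tool_pos: [0.6793, 0.0916, 0.2223]
eef_rot: [0.581, 0.814, 0.001, 0.001]
contact_force: [-0.5, 1.1, -0.1]
opening: 0.851
finger_force: 0.0
```

Run:
```python
from h import *
p,d,W,c=snap('side'); s=r.get_state(); print(s['clock'],s['tool_pos'],s['contact_force'],s['opening'])
cv2.imwrite('pics/s5.png',cv2.resize(p[121:211,280:400],(720,540),interpolation=cv2.INTER_CUBIC)[:,:,::-1])
# handle fit: blue pixels in initial images
for n in('side','top'):
    z=np.load(n+'1.npz');P=z['p'].astype(int);w=z['W'];m=(P[...,2]-P[...,0]>40)&(np.hypot(w[...,0]-.558,w[...,1]-.161)<.05)
    q=w[m&(w[...,2]>.085)];print(n,len(q),np.median(q,0),q.min(0),q.max(0))
    y=(P[...,0]-P[...,2]>30)&(np.hypot(w[...,0]-.68,w[...,1]-.24)<.1)&(w[...,2]<.06); yy,xx=np.nonzero(y); print(list(zip(xx,yy,*P[y].T))[:30], w[y].round(3)[:30].tolist())
```

```text
16.75 [0.67858561 0.09153104 0.22107491] [0.36428559 0.15218526 0.60824124] 0.8521700159880411
side 26 [0.56067589 0.15830177 0.09160648] [0.55252228 0.14489223 0.08870013] [0.57016271 0.1768444  0.0967312 ]
[(np.int64(315), np.int64(172), np.int64(155), np.int64(116), np.int64(106)), (np.int64(316), np.int64(172), np.int64(160), np.int64(132), np.int64(122)), (np.int64(315), np.int64(173), np.int64(137), np.int64(87), np.int64(81)), (np.int64(316), np.int64(173), np.int64(145), np.int64(85), np.int64(79)), (np.int64(317), np.int64(173), np.int64(147), np.int64(98), np.int64(90)), (np.int64(318), np.int64(173), np.int64(138), np.int64(108), np.int64(102)), (np.int64(316), np.int64(174), np.int64(137), np.int64(107), np.int64(99)), (np.int64(317), np.int64(174), np.int64(136), np.int64(87), np.int64(80)), (np.int64(318), np.int64(174), np.int64(133), np.int64(75), np.int64(70)), (np.int64(319), np.int64(174), np.int64(119), np.int64(92), np.int64(87)), (np.int64(318), np.int64(175), np.int64(114), np.int64(85), np.int64(79))] [[0.671, 0.29, 0.001], [0.676, 0.292, -0.003], [0.643, 0.23
[... 2340 characters left out ...]
5), np.int64(187), np.int64(115), np.int64(89), np.int64(82))] [[0.71, 0.227, 0.037], [0.712, 0.237, 0.012], [0.712, 0.234, 0.012], [0.707, 0.227, 0.037], [0.709, 0.246, 0.012], [0.71, 0.244, 0.01], [0.704, 0.236, 0.038], [0.703, 0.233, 0.039], [0.704, 0.23, 0.038], [0.703, 0.226, 0.042], [0.701, 0.242, 0.036], [0.701, 0.239, 0.037], [0.701, 0.236, 0.036], [0.7, 0.232, 0.039], [0.649, 0.241, 0.031], [0.649, 0.238, 0.034], [0.649, 0.234, 0.036], [0.648, 0.231, 0.037], [0.646, 0.246, 0.034], [0.645, 0.243, 0.037], [0.645, 0.239, 0.041], [0.645, 0.237, 0.038], [0.645, 0.234, 0.039], [0.646, 0.232, 0.035], [0.642, 0.245, 0.039], [0.643, 0.243, 0.034], [0.643, 0.24, 0.036], [0.643, 0.237, 0.034]]
```

View pics/s5.png

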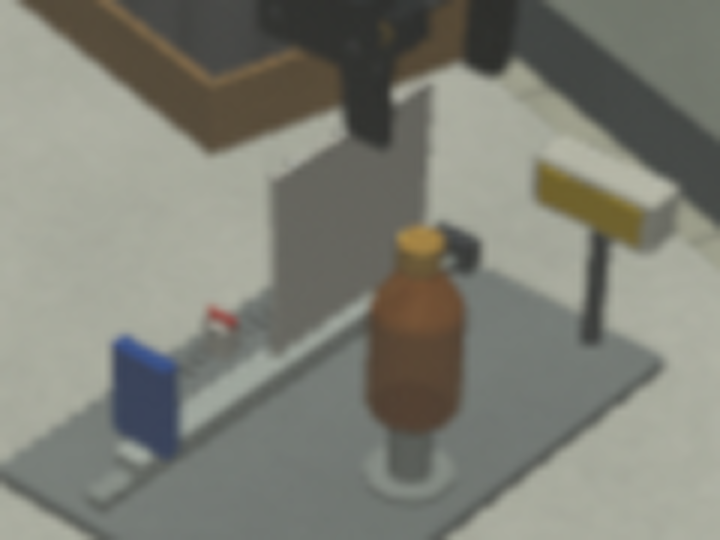

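Bottle stands upright, centred on the pedestal, fingers free of it; handle at about (145,395) in the crop and the red mark at (220,320). Next I go above the handle, tilting 3° so the gripper body leans away from the screen's near edge.

Call:
step_arm([
  [[-0.8, 0.4, 0.2], [0.1, -0.3, 0]],
  [[-1.5, 0.9, 0], [0.1, -0.3, 0]],
  [[-1.8, 1.1, 0], [0.1, -0.3, 0]],
  [[-2, 1.2, 0], [0.1, -0.3, 0]],
  [[-2, 1.2, 0], [0.1, -0.3, 0]],
  [[-1.8, 1, 0], [0.1, -0.3, 0]],
  [[-1.2, 0.7, 0], [0.1, -0.3, 0]],
  [[-0.6, 0.4, 0], [0.1, -0.3, 0]],
  [[-0.2, 0.1, 0], [0.1, -0.3, 0]],
  [[0, 0, 0], [0.1, -0.2, 0]],
], fingers=1)

```text
clock: 17.75
tool_pos: [0.5597, 0.1612, 0.2223]
eef_rot: [0.581, 0.814, 0.022, 0.016]
contact_force: [0.4, 0.8, -1.1]
opening: 1.0
finger_force: 0.0
```

```bash
cat > m.py <<'E'
from h import *
th=np.radians(18.8); ex=np.array([np.cos(th),np.sin(th)]);ey=np.array([-ex[1],ex[0]]);O=np.array([.677,.155])
def marks(p,c):
    P=p.astype(float); v,u=np.mgrid[0:400,0:640]
    X=np.array([ray(c,a,b,.036)[:2] for a,b in zip(u[150:215,235:285].ravel(),v[150:215,235:285].ravel())])-O
    x,y=X@ex,X@ey; Q=P[150:215,235:285].reshape(-1,3)
    yl=np.clip(np.minimum(Q[:,0],Q[:,1])-Q[:,2]-15,0,None); rd=np.clip(Q[:,0]-Q[:,1]-15,0,None)
    for n,k in(('yel',yl),('red',rd)):
        k=k*((y>.06)&(y<.12)); print(n,k.sum().round(),(k@x/k.sum()).round(4),(k@y/k.sum()).round(4), 'y range',y[k>8].min().round(3) if (k>8).any() else 0,y[k>8].max().round(3) if (k>8).any() else 0)
E
python3 - <<'E'
from m import *
z=np.load('top1.npz'); marks(z['p'],r.calibration('top'))
p,d,W,c=snap('wrist','w5.png'); s=r.get_state(); print(s['clock'],s['tool_pos'],s['eef_rot'])
P=p.astype(int);m=(P[...,2]-P[...,0]>40)&(W[...,2]>.086)&(W[...,2]<.1)&(np.hypot(W[...,0]-.559,W[...,1]-.161)<.05)
q=W[m]; v=(q[:,:2]-O); print(len(q)); 
for e in(ex,ey): print(np.percentile(v@e,[1,50,99]).round(4))
print('mid',(O+ex*np.mean(np.percentile(v@ex,[1,99]))+ey*np.mean(np.percentile(v@ey,[1,99]))).round(4))
print('angle',cv2.minAreaRect(q[:,:2].astype('f4')))
E
```

```text
yel 285.0 0.0508 0.0679 y range 0.062 0.075
red 363.0 -0.0025 0.0887 y range 0.082 0.097
17.8 [0.55994151 0.16084321 0.22238783] [0.58118959 0.81332137 0.02180936 0.0158545 ]
406
[-0.1124 -0.1072 -0.1019]
[0.0256 0.0459 0.0641]
mid [0.5611 0.1629]
angle ((0.5611739754676819, 0.16289395093917847), (0.010525031015276909, 0.038749586790800095), 18.38139533996582)
```

Handle top found at about (0.560, 0.162), as the viewer's pose predicts; pull needed is about 53 mm. I go down and pinch.

Call:
step_arm([
  [[0.1, 0.1, -1], [0, 0, 0]],
  [[0, 0, -2], [0, 0, 0]],
  [[0, 0, -2.5], [0, 0, 0]],
  [[0, 0, -2.5], [0, 0, 0]],
  [[0, 0, -2.2], [0, 0, 0]],
  [[0, 0, -2], [0, 0, 0]],
  [[0, 0, -1.7], [0, 0, 0]],
  [[0, 0, -1.4], [0, 0, 0]],
  [[0, 0, -1], [0, 0, 0]],
  [[0, 0, -0.6], [0, 0, 0]],
])

```text
clock: 18.8
tool_pos: [0.5605, 0.1622, 0.0525]
eef_rot: [0.581, 0.813, 0.022, 0.015]
contact_force: [0.2, -0.1, -0.5]
opening: 1.0
finger_force: 0.0
```

Call:
step_arm([
  [[0, 0, -0.2], [0, 0, 0]],
  [[0, 0, 0], [0, 0, 0]],
  [[0, 0, 0], [0, 0, 0]],
  [[0, 0, 0], [0, 0, 0]],
  [[0, 0, 0], [0, 0, 0]],
  [[0, 0, 0], [0, 0, 0]],
  [[0, 0, 0], [0, 0, 0]],
  [[0, 0, 0], [0, 0, 0]],
  [[0, 0, 0], [0, 0, 0]],
  [[0, 0, 0], [0, 0, 0]],
], fingers=0, grip_force=45)

```text
clock: 19.8
tool_pos: [0.5613, 0.1628, 0.0516]
eef_rot: [0.581, 0.814, 0.022, 0.016]
contact_force: [3.2, 1.3, -1.6]
opening: 0.138
finger_force: 45.0
```

Call:
step_arm([
  [[-0.3, -0.1, 0], [0, 0, 0]],
  [[-0.6, -0.2, 0], [0, 0, 0]],
  [[-0.6, -0.2, 0], [0, 0, 0]],
  [[-0.9, -0.3, 0], [0, 0, 0]],
  [[-0.9, -0.3, 0], [0, 0, 0]],
  [[-0.6, -0.2, 0], [0, 0, 0]],
  [[-0.6, -0.2, 0], [0, 0, 0]],
  [[-0.3, -0.1, 0], [0, 0, 0]],
  [[0, 0, 0], [0, 0, 0]],
  [[0, 0, 0], [0, 0, 0]],
])

```text
clock: 20.8
tool_pos: [0.5141, 0.1463, 0.0516]
eef_rot: [0.581, 0.813, 0.023, 0.017]
contact_force: [7.4, 0.7, -6.9]
opening: 0.138
finger_force: 45.1
```

Run:
```python
from m import *
p,d,W,c=snap('top'); s=r.get_state(); print(s['clock'],s['tool_pos'],s['contact_force'],s['opening'])
marks(p,c); np.savez('top2.npz',p=p,d=d,W=W)
p2,_,_,_=snap('side')
a=cv2.resize(p[155:215,225:325],(800,480),interpolation=cv2.INTER_CUBIC)
cv2.imwrite('pics/t6.png',a[:,:,::-1])
P=p2[120:215,300:400].astype(int);yy,xx=np.nonzero((P[...,0]-P[...,2]>25)&(P[...,0]<170));print('bottle side px',xx.min()+300,xx.max()+300,yy.min()+120,yy.max()+120)
```

```text
20.85 [0.51417459 0.14631536 0.05160433] [ 7.74376711  1.1917065  -5.83220167] 0.1345206501216501
yel 377.0 -0.0016 0.0686 y range 0.061 0.078
red 430.0 -0.0024 0.0886 y range 0.081 0.097
bottle side px 300 387 120 192
```

View pics/t6.png

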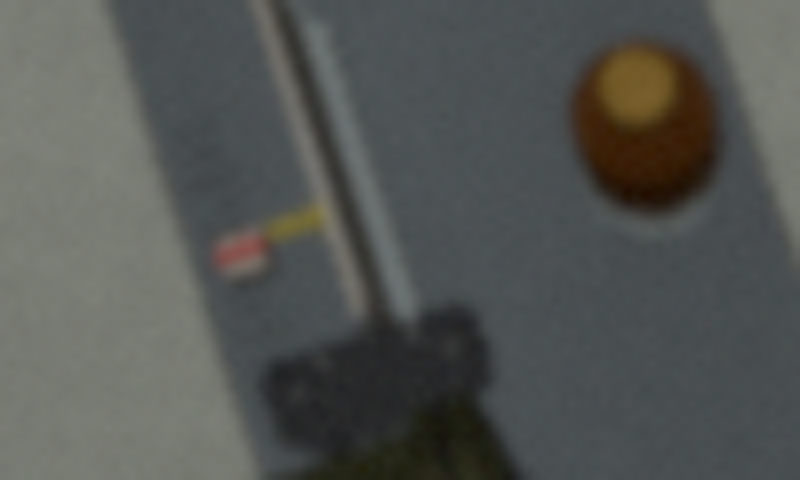

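Top view: the yellow pointer ((265,235)–(322,213) in the crop) points almost straight at the red line ((215,258)–(265,238)), perhaps under 1 mm short; bottle stands. I check from close by with the wrist camera.

Run:
```python
from m import *
p,d,W,c=snap('wrist')
X=np.r_[O-.0024*ex+.085*ey,.036]; u,v=proj(c,X); print('mark px',u,v)
u,v=int(np.clip(u,80,560)),int(np.clip(v,60,340)); print(u-80,v-60)
cv2.imwrite('pics/w7.png',cv2.resize(p[v-60:v+60,u-80:u+80],(800,600),interpolation=cv2.INTER_CUBIC)[:,:,::-1])
np.savez('w7.npz',p=p,W=W)
```

```text
mark px 553.170867134902 169.72702688185925
473 109
```

View pics/w7.png

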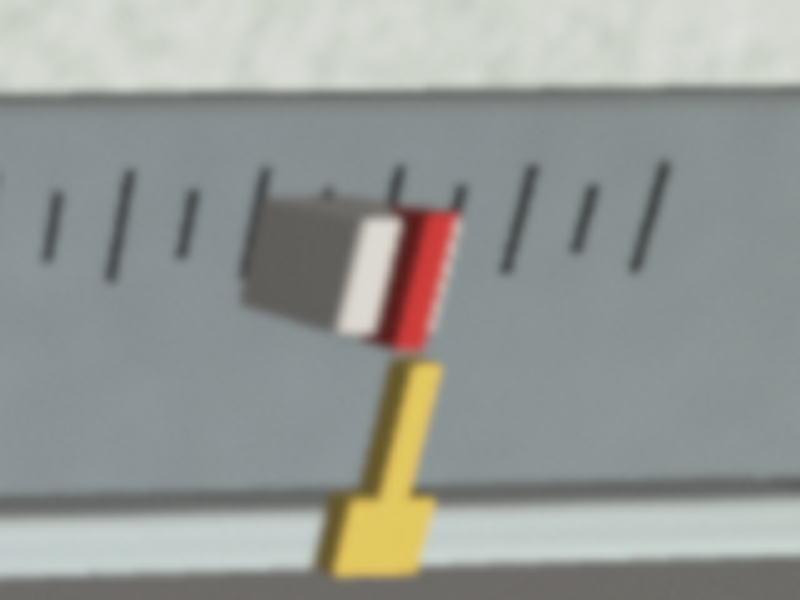

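The wrist view is clear: the pointer tip's top is centred at (427,365) and heads to (431,348), where the red line's near end is centred at (411,348). So it is about 20 px (≈2.8 mm by the 4 mm line) short of the mark. I pull that much more.

Call:
step_arm([
  [[-0.14, -0.05, 0], [0, 0, 0]],
  [[-0.14, -0.05, 0], [0, 0, 0]],
  [[0, 0, 0], [0, 0, 0]],
  [[0, 0, 0], [0, 0, 0]],
  [[0, 0, 0], [0, 0, 0]],
  [[0, 0, 0], [0, 0, 0]],
  [[0, 0, 0], [0, 0, 0]],
  [[0, 0, 0], [0, 0, 0]],
  [[0, 0, 0], [0, 0, 0]],
  [[0, 0, 0], [0, 0, 0]],
])

```text
clock: 21.95
tool_pos: [0.5117, 0.1454, 0.0516]
eef_rot: [0.581, 0.813, 0.023, 0.017]
contact_force: [7.2, 1.3, -7.3]
opening: 0.14
finger_force: 45.1
```

Run:
```python
from m import *
p,d,W,c=snap('wrist'); s=r.get_state(); print(s['clock'],s['tool_pos'],s['contact_force'],s['opening'],s['finger_force'])
p2,_,_,_=snap('side')
a=cv2.resize(p[139:219,483:603],(750,500),interpolation=cv2.INTER_CUBIC)[:, :400]
b=cv2.resize(p2[110:220,270:380],(400,400),interpolation=cv2.INTER_CUBIC)
cv2.imwrite('pics/w8.png',np.hstack([a,cv2.copyMakeBorder(b,0,100,0,0,0)])[:,:,::-1])
```

```text
22.0 [0.51165462 0.14548458 0.05164749] [ 7.13577486  0.98449459 -7.27146835] 0.13843781186971763 45.11312156050579
```

View pics/w8.png

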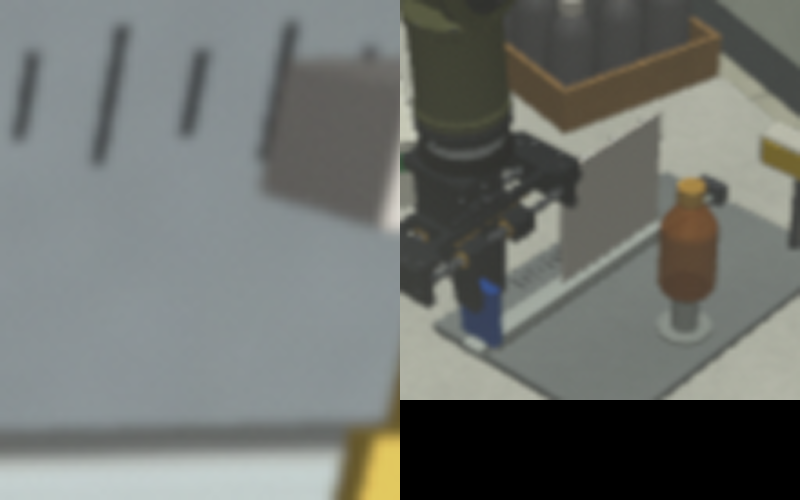

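The side half shows the bottle standing and the handle held; my wrist crop cut off the pointer. I have now viewed 11 pictures, one over the limit, so I view no more and check alignment numerically.

Run:
```python
from m import *
def al(p):
    a=p[109:229,473:640].astype(int)
    R,G,B=a[...,0],a[...,1],a[...,2]
    red=(R>150)&(R-G>90); yel=(R-B>90)&(G>140)
    out=[]
    for m,n in((red,'r'),(yel,'y')):
        ys=[];xs=[];ws=[]
        for y in range(a.shape[0]):
            i=np.nonzero(m[y])[0]
            if len(i)>=3 and len(i)<12: ys.append(y);xs.append(i.mean());ws.append(len(i))
        ys,xs=np.array(ys),np.array(xs); k=slice(2,-2); f=np.polyfit(ys[k],xs[k],1); out.append((f,ys.min(),ys.max())); print(n,ys.min(),ys.max(),ws,f.round(3))
    y0=out[0][2]; dx=np.polyval(out[1][0],y0)-np.polyval(out[0][0],y0); print('pointer-red px',dx,'~mm',dx/5.6*4)
al(np.load('w7.npz')['p']); al(snap('wrist')[0]); print(r.get_state()['clock'])
```

```text
r 43 69 [5, 5, 5, 5, 6, 5, 5, 5, 6, 5, 5, 5, 6, 5, 5, 5, 6, 5, 5, 5, 5, 5, 5, 5, 6, 6, 4] [-0.247 98.089]
y 73 99 [5, 6, 5, 5, 6, 6, 5, 5, 6, 6, 5, 5, 6, 6, 5, 5, 6, 6, 5, 5, 6, 6, 5, 5, 6, 6, 9] [ -0.25 102.87]
pointer-red px 4.541996047430828 ~mm 3.2442828910220203
r 43 68 [4, 5, 5, 5, 6, 5, 5, 5, 6, 5, 5, 5, 6, 5, 5, 5, 6, 5, 5, 5, 6, 5, 5, 5, 6, 5] [ -0.25  102.254]
y 73 99 [5, 5, 5, 6, 6, 6, 5, 6, 6, 6, 5, 6, 6, 6, 5, 6, 6, 5, 5, 6, 6, 5, 5, 6, 6, 6, 9] [ -0.256 103.206]
pointer-red px 0.5392433653302646 ~mm 0.38517383237876046
22.1
```

0.4 mm is left, so one small nudge.

Call:
step_arm([
  [[-0.03, -0.01, 0], [0, 0, 0]],
  [[0, 0, 0], [0, 0, 0]],
  [[0, 0, 0], [0, 0, 0]],
  [[0, 0, 0], [0, 0, 0]],
  [[0, 0, 0], [0, 0, 0]],
  [[0, 0, 0], [0, 0, 0]],
  [[0, 0, 0], [0, 0, 0]],
  [[0, 0, 0], [0, 0, 0]],
  [[0, 0, 0], [0, 0, 0]],
  [[0, 0, 0], [0, 0, 0]],
])

```text
clock: 23.1
tool_pos: [0.5116, 0.1454, 0.0516]
eef_rot: [0.581, 0.813, 0.023, 0.017]
contact_force: [8.8, 1.2, -7.2]
opening: 0.134
finger_force: 45.1
```

Run:
```python
from h import *
s=r.get_state(); print(s['clock'],s['tool_pos'],s['opening'],s['finger_force'])
print(r.finish_job())
```

```text
23.1 [0.51160986 0.14542804 0.05163298] 0.1341905065736798 45.13803201865812
the job is handed in; nothing more can be done
None
```

Job handed in at 23.1 s: the amber bottle stands on the pedestal and the gripper still holds the blue handle, with the pointer last measured about 0.4 mm short of the red mark before a final 0.3 mm nudge I did not re-measure; I viewed 11 pictures, one over the limit of 10.

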